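Square the card trimmer's fence with a set square and put the square away

ROBOT

A 6-joint arm with a two-finger parallel gripper is mounted at the origin on a cart in front of the work surface, level with it; the furniture and walls round the work are solid. World frame = base frame: x ahead of the robot, y to its left, z up, the work surface at z = 0. Lengths are in m, angles in rad, forces in N, time in s.
With the tool pointing down it reaches from about 0.275 to 0.975 m from the base axis. Payload 8.4 kg.
Tool frame: the origin (TCP) lies midway between the tips of the shut fingers; the grasp point (between the pads) lies robot.grasp_offset behind it (robot.grasp_offset is the distance from the TCP to the grasp point, in m); x points along the fingers, z is the direction in which the jaws open and shut, and the axes are right-handed (so a half turn about x gives the same grasp; the last joint's range is limited). The gripper opens to 92 mm and grips with 3 to 60 N. Pads are 20 mm wide; open, the fingers measure 128 mm over their backs; the gripper's body (75 mm by 189 mm) begins 69 mm behind the grasp point.
Start: joints at [1.207, 0.353, 1.633, -0, 1.155, -0.002], TCP at [0.221, 0.585, 0.215] pointing down, gripper open.
Joint ranges: [-2.63, 2.63], [-0.92, 2.1], [0.06, 2.66], [-1.3, 4.44], [0, 2.69], [-3.02, 3.02]. Speed limits (rad/s): [2.22, 2.22, 2.79, 3.14, 3.14, 3.14].

INTERFACE

Orientations are given as a unit quaternion [w, x, y, z].
In Python, from rig import robot gives the robot as it stands. The module is installed in compiled form; this text tells all that it offers.
- The arm moves only by the tool send_rows, never from a script. Its argument "increments" is text: rows parted by semicolons, each of 4 numbers parted by spaces: the shift along the tool's x, y, z in m, then the turn about the tool's x in degrees. In form: dx dy dz yaw; .... A call has 1 to 20 rows; each row is the pose to reach, as a shift and turn from the pose commanded when the call began, along the tool's axes at that moment; what a row does not reach only later rows make up. A row lasts 1/10 s, in which the tool goes at most 50 mm and 8.59 degrees, less where a joint would pass 70% of its speed; a pose out of reach is approached as far as the arm can. A call with a gripper value outside its range is refused whole. "gripper" is the closure, from -1 (fully open) to 1 (shut), set as the call begins (left out, the last holds). The fingers move at their own pace and stop on an object; "squeeze" is the grip in N (left out, the last holds). Time passes only in rows, so rows that repeat a pose let the fingers close. It gives the time, the measured TCP pose, the force and the opening at its end, in the units of the state.
- robot.sense(): the state, without advancing time (a new reading comes with each control period).
- robot.grab_frame(name): name is "side" or "top" or "wrist"; returns (picture, depth): 420x560x3 uint8, red, green, blue; 420x560 float32, m along the optical axis (not along the pixel's ray), 0 where there is no reading.
- robot.get_calibration(name): a dict with "fov_y" (degrees; the focal length in pixels is half the picture's height over the tangent of half this angle, whatever the lens; pixels are square), "cx", "cy" (the principal point, pixels), "R" (3x3) and "t" (3): a world point X has camera coordinates R X + t. Camera axes: x right, y down, z forward; pixel columns grow to the right and rows downward; lengths in m; the calibration is good to about 2 mm. A picture is of the moment at which its call begins: read the wrist's pose just before it. get_calibration takes no time and is no camera call; for the wrist camera it gives the pose at the moment of the call.
- robot.hand_in(): hands the job in, once; it reports no verdict.
Trained networks look in the newest picture that a camera, given by its name, has taken for a name from the list of things; names that differ only in an ending like _2 or _b are one class to them, and where a whole thing is asked for, a point or a joint stands for the part that bears it (a point fixed in the world has none). Each returns a list of dicts, best first, with "p" (0 to 1); they miss things now and then, are a little off and sometimes report something else, mostly with a low value. They report only what shows in the picture. A call takes as long as a camera call. They do not tell look-alikes from the thing itself.
- robot.regions_of(camera, query): "mask" (420x560 bool, what is visible of it).
- robot.place_of(camera, query): "at" ([x, y, z] in m, in world coordinates, good to about 4 mm: a listed point, or the origin of a listed thing).
The state is a dict: "clock": time; "joints": joint angles; "dq": joint speeds; "effort": joint torques, N m; "ee_pos": TCP position; "ee_rot": TCP orientation; "force": force on the tool from outside, world axes, zero at the start; "torque": the same for the moment, N m; "gripper_width": finger opening in m.
Only numpy, scipy, OpenCV 4.12 (cv2) and the standard library are available. Lean on these libraries where they do the work, as an engineer would, in place of code of your own. Each camera call takes 0.05 s, during which the arm holds its last target. There are 200 camera calls.

TASK

The back fence of the card trimmer has swung out of square. Press the metal set square into the corner of the trimmer bed so that one leg sits flush along the guard bar and the other pushes the fence until it too sits flush, without gaps; then lay the square flat in the wide bay of the open drawer (do not drop it) and shut the drawer fully. Leave the fence square and do not disturb the bottles or the carton.

Things in the scene. Friction and masses are not known exactly. Their poses are not given: they have to be found in the camera images.
- square_grip (a point): Aluminium set square (loose, 0.11 kg, lying flat): plate 5 mm thick, two legs of 80 mm at a right angle, and on its sloping third side a grey upright bar grip 12 mm thick, 40 mm long, from 5 to 43 mm above the underside. This point: on the grip's axis, 31 mm above the underside; grasp here from above. z up; the bar is long along (1,-1), 12 mm thick along (1,1).
- set_square: The same set square, same axes; origin on its underside below the grip. Outer corner of the right angle at x=-34, y=-34 mm (the last 5 mm cut away as relief). One leg runs along +x, its outer face at y=-34 mm; the other along +y, outer face at x=-34 mm; both end at +46 mm.
- trimmer_corner (a point): Point on the bed of the card trimmer (fixed white board 172 x 176 mm, top 14 mm above the bench) where the guard bar's face and the squared fence's face meet. z up; the guard bar runs along -x to -135 mm, its face is the plane y=0; the squared fence runs along +y, its face is the plane x=0. Free bed: x<0, y>0. The folded blade arm lies at y -16 to -40 mm, up to 28 mm above the bench.
- guard_bar: Fixed aluminium bar on the bed along the cutting edge, 150 mm long, 12 mm wide, 9 mm high (to 10 mm with its screws) above the bed; origin at the middle of its underside, long axis x.
- fence (a joint): Angle of the trimmer's back fence (rad): 0 square to the guard bar, positive with its free end swung in over the bed (toward -x of trimmer_corner); range -0.2 to 0.5. Its pivot screw is 7 mm behind its face, 30 mm from the guard bar's face. It stays where it is left (friction 0.12 N m: 2.4 N at the tip of the square's leg); a square pressed into the corner turns it flush.
- fence_strip: The aluminium fence, 132 mm long, 14 mm wide, its top 9.2 mm above the bed; origin on the pivot at bed height, the strip runs along its y from -28 to +104 mm, its working face is at x=-7 mm.
- drawer (a joint): Opening of the tool box's drawer (m): 0 shut, up to 0.122. It slides out toward -x of drawer_bay, with about 1 N of friction.
- drawer_bay (a point): Centre of the floor of the drawer's wide bay, 13 mm above the bench; moves with the drawer. z up, -x toward the front. The bay is 111 mm (x) by 103 mm (y) inside; walls 30 mm high above its floor, divider to the pen bay (+y side) 20 mm, drawer front 64 mm. Open by J mm, the fixed grey tool box (80 mm high, 160 wide) begins at x = J - 55.5 mm; 62 mm clear height inside it.
- drawer_front (a point): Middle of the top edge of the drawer's white front, on its outer face (158 mm wide, 3 to 77 mm above the bench); the face looks to -x. A steel bar handle 60 mm long stands out 22 mm from it, 37 mm above the bench. Pushing the front along +x shuts the drawer.
- white_bottle_center (a point): Bystander: centre of a tall slim white bottle, 46 mm diameter, 189 mm tall, standing loose between the trimmer and the tool box.
- dropper_center (a point): Bystander: centre of a small brown dropper bottle, 26 mm diameter, 66 mm tall, standing loose.
- pack_center (a point): Bystander: centre of a loose carton of slides, 30 x 80 x 28 mm, long along its y.
There are look-alikes about, which are no part of the job. Of the things that look like the set_square, the larger one is meant.

How it is judged:
On the way, in this order (a step that is already met when the one before it is completed fails the run):
1. the held set square is pressed flush against the guard bar and the fence, touching both, with the fence square (value of joint fence between -0.02 and 0.02 rad and contact force between set_square and guard_bar above 0.5 N and contact force between set_square and fence_strip above 0.5 N and angle between the y axis of set_square and the x axis of trimmer_corner, either way round below 0.025 rad and angle between set_square's own z axis and vertical below 0.05 rad), for 0.2 s.
2. the set square lies flat in the wide bay of the drawer, released (z of square_grip in the frame of drawer_bay between 0.024 and 0.035 m and x of square_grip in the frame of drawer_bay between -0.05 and 0.05 m and y of square_grip in the frame of drawer_bay between -0.05 and 0.05 m and angle between set_square's own z axis and vertical below 0.1 rad and contact force between set_square and the fingers below 0.1 N), for 0.2 s.
At the end, for the whole second after the job is handed in: The fence is square to the guard bar within 0.02 rad (about 1 degree); the set square lies flat, released and at rest in the wide bay of the drawer; the drawer is shut to within 6 mm (all of step 2 and value of joint fence between -0.02 and 0.02 rad and value of joint drawer below 0.006 m and linear speed of set_square below 0.02 m/s); the robot touches nothing.
It fails at once if the white bottle is moved by more than 20 mm or knocked over (distance of white_bottle_center from where it was at the start of the episode above 0.02 m).
It fails at once if the dropper bottle is moved by more than 20 mm or knocked over (distance of dropper_center from where it was at the start of the episode above 0.02 m).
It fails at once if the carton is moved by more than 20 mm or knocked over (distance of pack_center from where it was at the start of the episode above 0.02 m).
It fails at once if the set square is dropped (falls free faster than 0.8 m/s) (linear speed of set_square above 0.8 m/s and contact force between set_square and the fingers below 0.05 N).
It also fails if it takes over 64 s, if anything falls off the work surface, if the arm or the gripper's body presses on something with over 40 N, if the wrist force passes 120 N, or if a joint passes its speed limit or range.

## Working session

There is one attempt and no reset: what is moved stays moved. The work goes in short steps, Python scripts to look and compute and a tool call to move; the robot and the scene stay as the last step left them, time stands still between calls to the robot, and variables do not carry over. Pictures are saved under pics/ and viewed, about 8 in all and at most 12, crops included, and the job is handed in when it is done.

Besides the shell and the picture viewer there is one more tool, called after "Emit:" as a command line: name --argument value ..., lists and objects as JSON in quotes. send_rows: Moves the arm, as the interface text tells. Its arguments: {"type":"object","properties":{"increments":{"type":"string"},"gripper":{"type":"number"},"squeeze":{"type":"number"}},"required":["increments"]}

```bash
mkdir -p pics
cat > h.py <<'E'
import numpy as np, cv2
from rig import robot
def calib(n):
    c=robot.get_calibration(n); f=210/np.tan(np.radians(c["fov_y"])/2)
    return f,c["cx"],c["cy"],np.array(c["R"]),np.array(c["t"])
def px2w(n,u,v,z=None,d=None,c=None):
    f,cx,cy,R,t=c or calib(n)
    r=np.array([(u-cx)/f,(v-cy)/f,1.]); o=-R.T@t; w=R.T@r
    k=d if d is not None else (z-o[2])/w[2]
    return o+k*w
def w2px(n,X,c=None):
    f,cx,cy,R,t=c or calib(n); p=R@np.array(X)+t
    return f*p[0]/p[2]+cx, f*p[1]/p[2]+cy
def snap(n,name):
    c=calib(n); im,d=robot.grab_frame(n); cv2.imwrite(f"pics/{name}.png",im[...,::-1]); np.savez(f"pics/{name}.npz",im=im,d=d); return im,d,c
E
python3 - <<'E'
from h import *
np.set_printoptions(precision=4,suppress=True)
s=robot.sense();print(s["clock"],s["ee_pos"],s["ee_rot"],robot.grasp_offset)
ims=[snap(n,n+"0")[0] for n in("top","side")]
for n in("top","side"):
    f,cx,cy,R,t=calib(n);print(n,f,-R.T@t)
    for q in("square_grip","set_square","trimmer_corner","guard_bar","fence_strip","drawer_bay","drawer_front","white_bottle_center","dropper_center","pack_center"):
        print(n,q,[(round(float(o["p"]),2),np.round(o["at"],3).tolist()) for o in robot.place_of(n,q)[:3]])
E
```

```text
0.0 [0.221  0.5841 0.2139] [ 0.5814 -0.4022  0.5822  0.4016] 0.0187
top 481.2085974399894 [ 0.4105 -0.1139  1.364 ]
top square_grip [(0.83, [0.391, 0.026, 0.033]), (0.76, [0.471, -0.077, 0.025])]
top set_square [(0.6, [0.391, 0.023, -0.002]), (0.58, [0.472, -0.08, 0.001])]
top trimmer_corner [(0.8, [0.506, -0.373, 0.017])]
top guard_bar [(0.77, [0.45, -0.358, 0.01]), (0.31, [0.505, -0.373, 0.012])]
top fence_strip [(0.53, [0.522, -0.344, 0.013])]
top drawer_bay [(0.84, [0.633, 0.015, 0.014])]
top drawer_front [(0.83, [0.568, 0.03, 0.079])]
top white_bottle_center [(0.91, [0.677, -0.177, 0.093]), (0.71, [0.632, 0.017, 0.014])]
top dropper_center [(0.56, [0.567, -0.092, 0.033])]
top pack_center [(0.59, [0.389, 0.17, 0.017])]
side 386.0211757984439 [0.4632 0.2972 0.8528]
side square_grip [(0.95, [0.389, 0.024, 0.029]), (0.72, [0.472, -0.078, 0.024]), (0.65, [0.637, 0.011, 0.012])]
side set_square [(0.61, [0.386, 0.026, -0.003])]
side trimmer_corner [(0.63, [0.508, -0.369, 0.017])]
side guard_bar [(0.74, [0.445, -0.351, 0.012])]
side fence_strip [(0.79, [0.527, -0.343, 0.012])]
side drawer_bay [(0.67, [0.635, 0.012, 0.011])]
side drawer_front [(0.76, [0.567, 0.027, 0.076]), (0.16, [0.443, -0.354, 0.014])]
side white_bottle_center [(0.57, [0.684, -0.175, 0.097])]
side dropper_center [(0.7, [0.568, -0.096, 0.033])]
side pack_center [(0.71, [0.381, 0.169, 0.016])]
```

View pics/top0.png

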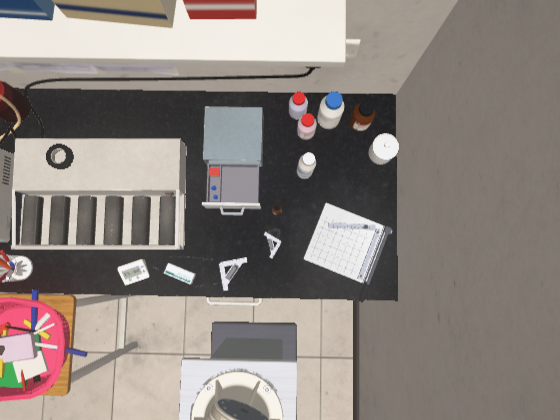

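View pics/side0.png

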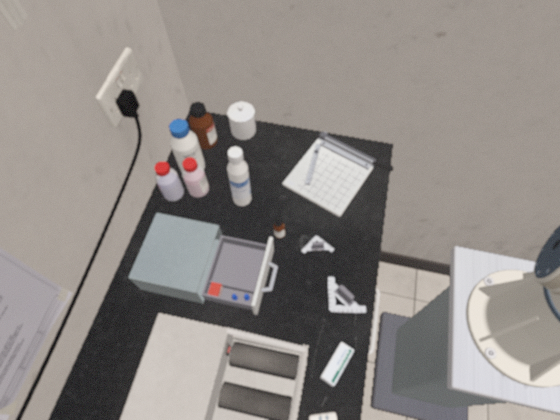

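The top view shows the larger square at (231,272) and the small look-alike at (272,245). The trimmer is at (347,243), and the open drawer at (232,185) is roughly aligned with the world axes. Next I'll go above the square and look with the wrist camera.

Run:
```python
from h import *
from scipy.spatial.transform import Rotation as Ro
np.set_printoptions(precision=3,suppress=True)
s=robot.sense();q=s["ee_rot"];M=Ro.from_quat([q[1],q[2],q[3],q[0]]).as_matrix()
print(M); p=np.array([.335,.03,.24]); print("local shift",M.T@(p-s["ee_pos"]))
f,cx,cy,R,t=calib("wrist");print("wristcam in tool",M.T@(-R.T@t-s["ee_pos"]),M.T@R.T,f)
im=cv2.imread("pics/top0.png")
a=cv2.resize(im[225:300,200:400],(800,300),interpolation=cv2.INTER_CUBIC)
b=cv2.resize(im[145:220,195:395],(800,300),interpolation=cv2.INTER_CUBIC)
cv2.imwrite("pics/crop1.png",np.vstack([b,a]))
```

```text
[[-0.    -0.935  0.354]
 [-0.     0.354  0.935]
 [-1.    -0.    -0.   ]]
local shift [-0.025 -0.303 -0.478]
wristcam in tool [-0.17   0.083  0.   ] [[-0.001 -0.293  0.956]
 [-0.001 -0.956 -0.293]
 [ 1.    -0.001  0.001]] 303.0283386587437
```

View pics/crop1.png

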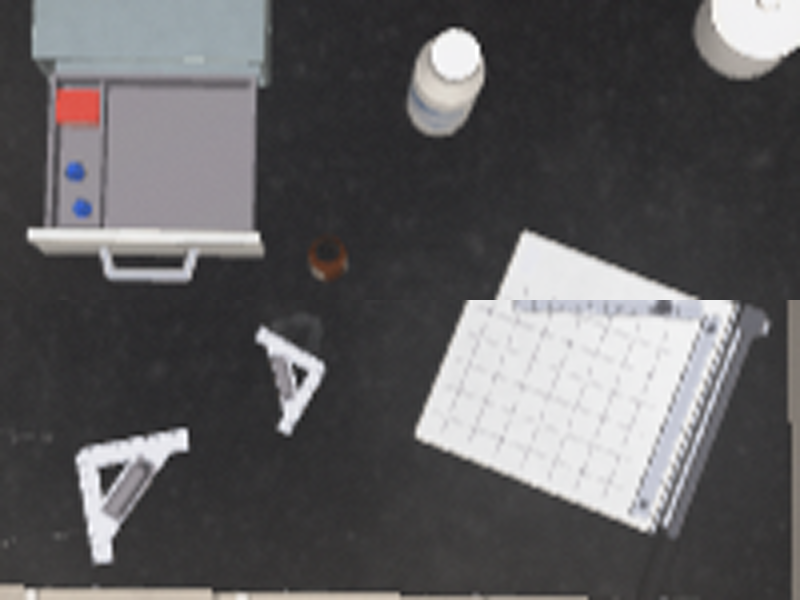

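The larger square's right-angle corner is at upper left, crop (80,450), so its yaw is about 190°. The fence's free end leans in, at crop (515,305). The trimmer's yaw is about -22°.

Emit:
send_rows --increments "-0.1 -0.03 -0.03 0;-0.1 -0.07 -0.08 7;-0.1 -0.356 -0.463 14;-0.1 -0.356 -0.463 14;-0.1 -0.356 -0.463 14;-0.1 -0.356 -0.463 14;-0.1 -0.356 -0.463 14;-0.1 -0.356 -0.463 14;-0.1 -0.356 -0.463 14;-0.1 -0.356 -0.463 14;-0.1 -0.356 -0.463 14;-0.1 -0.356 -0.463 14;0.014 -0.356 -0.463 14;0.014 -0.356 -0.463 14;0.014 -0.356 -0.463 14;0.014 -0.356 -0.463 14" --gripper -0.3 --squeeze 25

```text
clock: 2.7
ee_pos: [0.3886, 0.0248, 0.1986]
ee_rot: [0.625, -0.327, 0.628, 0.328]
force: [0.1, 0.4, 0.6]
gripper_width: 0.06
```

```bash
cat >> h.py <<'E'
from scipy.spatial.transform import Rotation as Ro
def pose():
    s=robot.sense();q=s["ee_rot"];M=Ro.from_quat([q[1],q[2],q[3],q[0]]).as_matrix()
    return s,np.array(s["ee_pos"]),M
def jaw(M): return np.degrees(np.arctan2(M[1,2],M[0,2]))
E
python3 - <<'E'
from h import *
np.set_printoptions(precision=4,suppress=True)
s,p,M=pose();print(s["clock"],p,jaw(M),s["gripper_width"],s["joints"])
im,d,c=snap("wrist","w1")
for q in("square_grip","set_square"):
    print(q,[(round(float(o["p"]),2),np.round(o["at"],4).tolist()) for o in robot.place_of("wrist",q)[:3]])
for o in robot.regions_of("wrist","set_square"):
    m=o["mask"].astype(np.uint8); print(o["p"],m.sum(),cv2.boundingRect(m),[np.round(px2w("wrist",*x[0],z=.005,c=c)[:2],4).tolist() for x in cv2.minAreaRect(np.argwhere(m)[:,::-1].astype(np.float32)) and cv2.approxPolyDP(max(cv2.findContours(m,0,2)[0],key=len),6,True)])
E
```

```text
2.7 [0.3886 0.0248 0.1986] 55.201391983686726 0.05995810055056309 [ 0.0601 -0.0053  2.1156 -0.0001  1.0358 -0.9033]
square_grip [(0.8, [0.4735, -0.0836, 0.0218]), (0.67, [0.3943, 0.0272, 0.0323])]
set_square [(0.87, [0.4666, -0.0789, -0.0005]), (0.56, [0.3863, 0.0257, 0.0011])]
0.82 784 (233, 258, 44, 38) [[0.4317, -0.082], [0.4771, -0.1064], [0.5014, -0.0633]]
0.8 2179 (266, 143, 52, 89) [[0.3383, 0.0487], [0.3402, 0.0372], [0.3579, 0.0378], [0.42, -0.0153], [0.4314, -0.0108], [0.4102, 0.0638]]
0.22 2577 (312, 265, 127, 133) [[0.5704, 0.063], [0.6093, 0.0647], [0.6366, 0.115], [0.5722, 0.1074]]
```

View pics/w1.png

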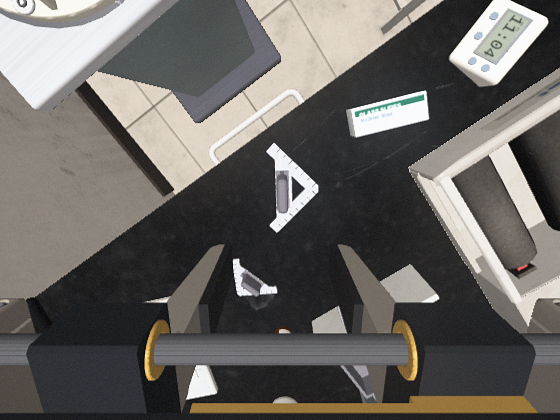

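The wrist view shows the big square at (293,190) and the small one at (252,282). I'll fit the outer edges of the big one.

```bash
cat >> h.py <<'E'
def fitsq(n,m,c,z=.005):
    """outer edges of the L from mask -> yaw(deg), origin xy; m: bool mask, z top-edge height"""
    cn=max(cv2.findContours(m.astype(np.uint8),0,1)[0],key=len)[:,0]
    P=np.array([px2w(n,*x,z=z,c=c)[:2] for x in cn.astype(float)])
    from scipy.optimize import least_squares
    def best(yaw):
        best=None
        for k in range(4):
            pass
    def cost(v,P):
        a,ox,oy=v;C,S=np.cos(a),np.sin(a);L=(P-[ox,oy])@np.array([[C,-S],[S,C]])*1000
        x,y=L.T; d1=np.hypot(y+34,np.maximum(0,np.maximum(-29-x,x-46))); d2=np.hypot(x+34,np.maximum(0,np.maximum(-29-y,y-46)))
        e1=np.hypot(x-46,np.maximum(0,np.maximum(-34-y,y+20))); e2=np.hypot(y-46,np.maximum(0,np.maximum(-34-x,x+20)))
        return np.minimum(np.minimum(d1,d2),np.minimum(e1,e2))
    return P,cost
E
python3 - <<'E'
from h import *
from scipy.optimize import least_squares
s,p,M=pose();c=calib("wrist")
z=np.load("pics/w1.npz");im,d=z["im"],z["d"]
robot.grab_frame("wrist")
r=[o["mask"] for o in robot.regions_of("wrist","set_square") if o["mask"][180:200,300:316].any()][0]
g=im.min(2)
for nm,m in(("net",r),("thr",cv2.dilate(r.astype(np.uint8),np.ones((5,5)))*(g>130))):
    P,cost=fitsq("wrist",m,c)
    R=[least_squares(cost,[np.radians(a),.39,.025],args=(P,),loss="soft_l1",f_scale=1.5,x_scale=[.05,.003,.003]) for a in(185,193,200)]
    R=min(R,key=lambda r:r.cost); print(nm,np.degrees(R.x[0]),R.x[1:],R.cost,len(P))
# grip top: dark-gray pts at z~.043 via depth
f,cx,cy,Rm,t=c
v,u=np.mgrid[130:240,255:330]; W=np.array([px2w("wrist",a,b,d=d[b,a],c=c) for a,b in zip(u.ravel(),v.ravel()) if d[b,a]>0])
G=W[(W[:,2]>.036)&(W[:,2]<.06)];print(len(G),W[:,2].max())
if len(G)>20:
    (x,y),sz,an=cv2.minAreaRect((G[:,:2]*1000).astype(np.float32));print(x,y,sz,an,G.mean(0))
E
```

```text
net 191.696615779414 [0.38787675 0.02396317] 2286.187280933952 184
thr 190.5924934456966 [0.39141024 0.02438525] 2270.5455682046454 184
366 0.04802759858551292
393.07415771484375 27.259540557861328 (11.344237327575684, 38.80987548828125) 55.50429153442383 [0.39239162 0.02778059 0.04497888]
```

Emit:
send_rows --increments "0.05 -0.001 0.003 0;0.1 -0.001 0.003 0;0.14 -0.001 0.003 0;0.17 -0.001 0.003 0;0.186 -0.001 0.003 0;0.186 -0.001 0.003 0;0.186 -0.001 0.003 0"

```text
clock: 3.7
ee_pos: [0.3935, 0.0276, 0.0152]
ee_rot: [0.627, -0.328, 0.626, 0.328]
force: [0.2, 0.4, 0.2]
gripper_width: 0.0598
```

Emit:
send_rows --increments "0 0 0 0;0 0 0 0;0 0 0 0;0 0 0 0;0 0 0 0;0 0 0 0" --gripper 1 --squeeze 30

```text
clock: 4.3
ee_pos: [0.3926, 0.0273, 0.0147]
ee_rot: [0.626, -0.328, 0.627, 0.328]
force: [-1.3, -0.8, 1.3]
gripper_width: 0.0141
```

Run:
```python
from h import *
s,p,M=pose();print(s["clock"],p,jaw(M),s["gripper_width"],s["force"])
im,d,c=snap("wrist","w2")
```

```text
4.3 [0.39264025 0.02731    0.01466733] 55.2764289430476 0.014119511598295904 [-1.257825   -0.84143202  1.31629311]
```

Emit:
send_rows --increments "-0.04 0 0 0;-0.09 0 0 4;-0.105 -0.03 -0.03 12;-0.105 -0.06 -0.055 20;-0.105 -0.09 -0.08 28;-0.105 -0.12 -0.105 36;-0.105 -0.15 -0.13 44;-0.105 -0.18 -0.16 52;-0.105 -0.21 -0.185 60;-0.105 -0.246 -0.216 68;-0.105 -0.246 -0.216 76;-0.105 -0.246 -0.216 84;-0.105 -0.246 -0.216 92;-0.105 -0.246 -0.216 100;-0.105 -0.246 -0.216 108;-0.105 -0.246 -0.216 116;-0.105 -0.246 -0.216 121.8;-0.105 -0.246 -0.216 121.8;-0.105 -0.246 -0.216 121.8"

```text
clock: 6.25
ee_pos: [0.4717, -0.2901, 0.1193]
ee_rot: [0.592, 0.387, 0.592, -0.387]
force: [-0.1, 0.1, -1.6]
gripper_width: 0.0116
```

Run:
```python
from h import *
np.set_printoptions(precision=4,suppress=True)
s,p,M=pose();print(s["clock"],p,jaw(M),s["gripper_width"],s["force"],s["joints"])
im,d,c=snap("wrist","w3")
for q in("square_grip","set_square","trimmer_corner","guard_bar","fence_strip"):
    print(q,[(round(float(o["p"]),2),np.round(o["at"],4).tolist()) for o in robot.place_of("wrist",q)[:2]])
```

```text
6.25 [ 0.4717 -0.2901  0.1193] -66.35603267210382 0.011577442855987842 [-0.1146  0.134  -1.5931] [-0.5541  0.3559  1.8707  0.      0.9155  0.604 ]
square_grip [(0.71, [0.473, -0.0788, 0.0192]), (0.56, [0.4744, -0.2903, 0.1381])]
set_square [(0.98, [0.4682, -0.2897, 0.1044]), (0.71, [0.467, -0.0811, 0.0004])]
trimmer_corner [(0.69, [0.5075, -0.369, 0.0171])]
guard_bar []
fence_strip [(0.58, [0.5245, -0.3459, 0.0106])]
```

View pics/w3.png

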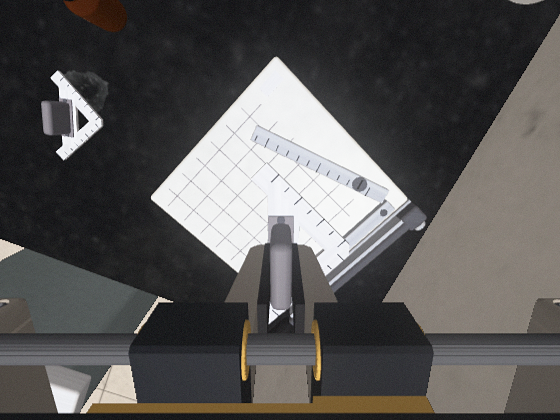

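The square is held with its corner toward the guard/fence corner, at about (345,240). The fence runs (255,130)-(385,195) and is swung in. I'll zoom in for exact edges.

Run:
```python
from h import *
im=cv2.imread("pics/w3.png")[120:300,230:440]
a=cv2.createCLAHE(3,(4,4)).apply(cv2.cvtColor(im,6))
cv2.imwrite("pics/w3c.png",cv2.resize(a,(700,600),interpolation=cv2.INTER_CUBIC))
c=calib("wrist")
for u,v in((276,58),(152,198),(408,198)): print(px2w("wrist",u,v,z=.014,c=c))
```

```text
[ 0.58923292 -0.23460921  0.014     ]
[ 0.43320264 -0.17472432  0.014     ]
[ 0.52901305 -0.39528912  0.014     ]
```

View pics/w3c.png

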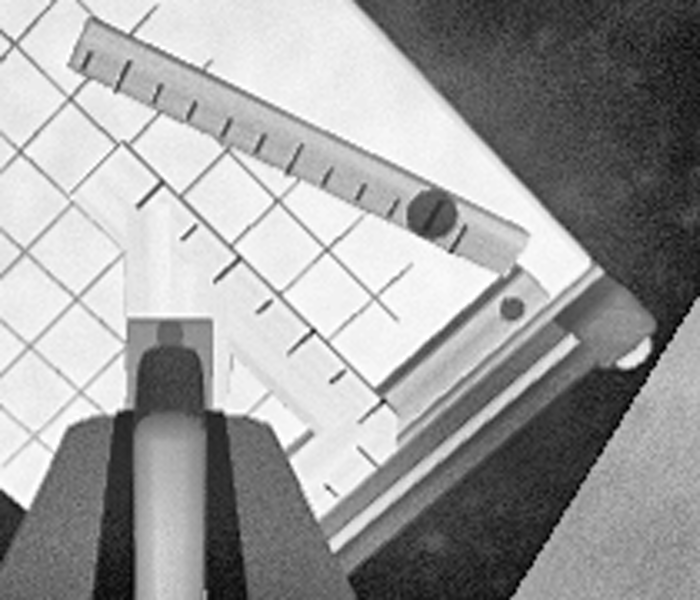

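```bash
cat > m.py <<'E'
from h import *
np.set_printoptions(precision=4,suppress=True)
s,p,M=pose();c=calib("wrist")
W=lambda X,Y,z:px2w("wrist",230+X/3.3333,120+Y/3.3333,z=z,c=c)[:2]
ang=lambda a,b:np.degrees(np.arctan2(*(b-a)[::-1]))
y=np.radians(-20.8);R=np.array([[np.cos(y),-np.sin(y)],[np.sin(y),np.cos(y)]])
g1,g2=W(380,392,.014),W(512,270,.014);print("guard base",g1,g2,ang(g1,g2))
g1t,g2t=W(395,408,.023),W(530,285,.023);print("guard top",g1t,g2t,ang(g1t,g2t))
pv=W(432,213,.0232);C=pv+R@[-.007,-.030];print("pivot",pv,"corner",C)
for g in(g1,g2,g1t,g2t): print("guard pt in corner frame",R.T@(g-C))
f1,f2=W(505,273,.0232),W(70,66,.0232);print("fence face",ang(f1,f2)-90+20.8)
a,b=W(398,408,.112),W(123,142,.112);print("leg edge",a,b,ang(a,b),np.linalg.norm(a-b))
b2=W(398,437,.112)
sy=np.radians(-66.36+135);S=np.array([[np.cos(sy),-np.sin(sy)],[np.sin(sy),np.cos(sy)]])
for q,l in((a,(-29,-34)),(b2,(-34,-29)),(b,(46,-34))): print("origin-tcp, square axes:",S.T@(q-p[:2])*1000-np.array(l))
E
python3 m.py
```

```text
guard base [ 0.4693 -0.3584] [ 0.5173 -0.3757] -19.87776403484098
guard top [ 0.4692 -0.3612] [ 0.5166 -0.3785] -20.02957206161764
pivot [ 0.5237 -0.3443] corner [ 0.5065 -0.3698]
guard pt in corner frame [-0.0388 -0.0025]
guard pt in corner frame [ 0.0122 -0.0017]
guard pt in corner frame [-0.0379 -0.0052]
guard pt in corner frame [ 0.0124 -0.0045]
fence face 19.04689455570784
leg edge [ 0.4958 -0.3269] [ 0.5216 -0.2595] 69.10580556419883 0.07211482941762251
origin-tcp, square axes: [ 3.6028 -1.6028]
origin-tcp, square axes: [ 4.0828 -2.6214]
origin-tcp, square axes: [ 0.7153 -1.0165]
```

Trimmer yaw is about -20.4°, the fence is about 19° in, and the corner is near (0.506,-0.371). I'll move off the corner on the bed side, align, and lower.

Emit:
send_rows --increments "0 -0.0167 0.0103 -1;0.04 -0.0167 0.0103 -1;0.075 -0.0167 0.0103 -1;0.085 -0.0167 0.0103 -1;0.085 -0.0167 0.0103 -1;0.085 -0.0167 0.0103 -1;0.085 -0.0167 0.0103 -1"

```text
clock: 7.25
ee_pos: [0.4619, -0.307, 0.0362]
ee_rot: [0.596, 0.383, 0.594, -0.383]
force: [-0.1, -0.0, -1.6]
gripper_width: 0.0118
```

Run:
```python
from h import *
s,p,M=pose();print(s["clock"],p,jaw(M),s["force"]);c=calib("wrist")
im,d,c=snap("wrist","w4")
a=cv2.cvtColor(im,7)[60:300,180:460];a=cv2.createCLAHE(2,(4,4)).apply(a)
cv2.imwrite("pics/w4c.png",cv2.resize(a,(700,600),interpolation=cv2.INTER_CUBIC))
```

```text
7.25 [ 0.46189564 -0.30704833  0.03619429] -65.5132331977353 [-0.14012789 -0.00312226 -1.57218526]
```

View pics/w4c.png

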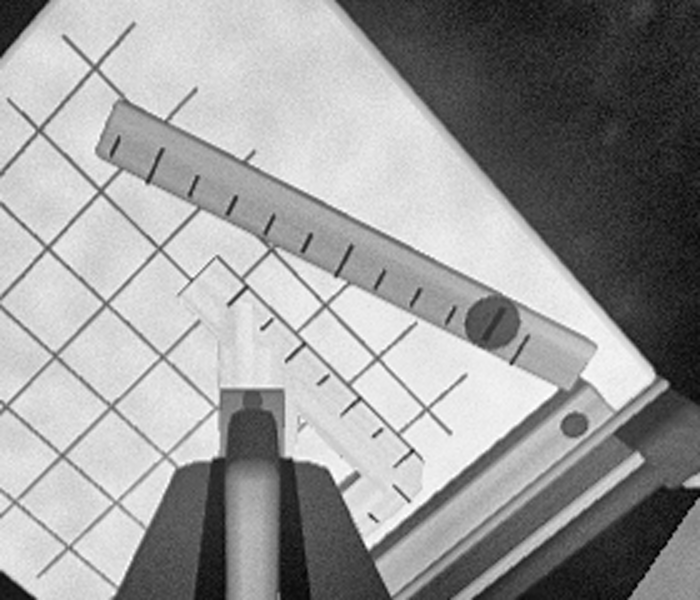

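The square hovers low, clear of both bars. Its outer edge runs (217,258)-(422,462), the guard's inner edge (373,548)-(580,382).

Run:
```python
from h import *
np.set_printoptions(precision=4,suppress=True)
s,p,M=pose();c=calib("wrist")
W=lambda X,Y,z:px2w("wrist",180+X/2.5,60+Y/2.5,z=z,c=c)[:2]
ang=lambda a,b:np.degrees(np.arctan2(*(b-a)[::-1]))
g1,g2=W(373,548,.014),W(580,382,.014);print("guard base",g1,g2,ang(g1,g2))
y=np.radians(-20.4);R=np.array([[np.cos(y),-np.sin(y)],[np.sin(y),np.cos(y)]])
pv=W(492,321,.0235);C=pv+R@[-.007,-.030];print("pivot",pv,"corner",C,"guard in frame",R.T@(g1-C),R.T@(g2-C))
e=[W(330,5,.014),W(652,375,.014)];print("bed far edge",ang(e[1],e[0])-90)
a,b,b2=W(422,462,.0265),W(217,258,.0265),W(422,490,.0265);print("leg",ang(a,b)-90,np.linalg.norm(a-b))
sy=np.radians(jaw(M)+135);S=np.array([[np.cos(sy),-np.sin(sy)],[np.sin(sy),np.cos(sy)]])
for q,l in((a,(-29,-34)),(b2,(-34,-29)),(b,(46,-34))): print("origin-tcp, sq axes:",S.T@(q-p[:2])*1000-np.array(l),"in corner frame",R.T@(q-C)*1000)
```

```text
guard base [ 0.4512 -0.3494] [ 0.5181 -0.3769] -22.348394784645336
pivot [ 0.5236 -0.3436] corner [ 0.5066 -0.3693] guard in frame [-0.0589 -0.0007] [ 0.0135 -0.0031]
bed far edge -20.95485627970382
leg -20.777086643047582 0.07377988725262387
origin-tcp, sq axes: [ 1.6651 -0.021 ] in corner frame [-29.7652  15.371 ]
origin-tcp, sq axes: [0.7265 0.1964] in corner frame [-34.9948   9.443 ]
origin-tcp, sq axes: [ 0.4443 -0.3554] in corner frame [-29.2796  89.1492]
```

Emit:
send_rows --increments "0.006 0 0 0.4;0.006 0 0 0.4;0.006 -0.003 0.003 0.4;0.006 -0.0057 0.0057 0.4;0.006 -0.0057 0.0057 0.4;0.006 -0.0057 0.0057 0.4"

```text
clock: 7.9
ee_pos: [0.4579, -0.3143, 0.0287]
ee_rot: [0.593, 0.385, 0.593, -0.385]
force: [0.5, -0.7, -0.2]
gripper_width: 0.0119
```

Emit:
send_rows --increments "0 -0.0007 0.0007 0;0 -0.0014 0.0014 0;0 -0.0014 0.0014 0;0 -0.0014 0.0014 0"

```text
clock: 8.3
ee_pos: [0.4575, -0.3152, 0.0287]
ee_rot: [0.593, 0.385, 0.593, -0.385]
force: [1.4, 4.5, 2.5]
gripper_width: 0.0119
```

Guard contact is about 4.7 N. Now I'll slide along the guard toward the fence.

Emit:
send_rows --increments "-0.0005 0.003 0.003 0;-0.0005 0.006 0.006 0;-0.0005 0.009 0.009 0;-0.0005 0.012 0.012 0;-0.0005 0.015 0.015 0;-0.0005 0.018 0.018 0;-0.0005 0.018 0.018 0;-0.0005 0.018 0.018 0"

```text
clock: 9.1
ee_pos: [0.4781, -0.3229, 0.0288]
ee_rot: [0.591, 0.385, 0.596, -0.385]
force: [-9.5, 7.3, 11.8]
gripper_width: 0.012
```

```bash
cat > f.py <<'E'
from h import *
s,p,M=pose();y=np.radians(-20.9);x=np.array([np.cos(y),np.sin(y)]);yc=np.array([-x[1],x[0]]);F=np.array(s["force"])
print(s["clock"],p.round(4),"yaw",round(jaw(M)+45,2),"Fx,Fy,Fz trimmer",(F[:2]@x).round(2),(F[:2]@yc).round(2),F[2].round(2),"T",np.round(s["torque"],2),s["gripper_width"])
E
python3 f.py
```

```text
9.1 [ 0.4781 -0.3229  0.0288] yaw -20.92 Fx,Fy,Fz trimmer -11.46 3.41 11.82 T [1.21 1.77 0.04] 0.012043644788761564
```

Run:
```python
from h import *
im,d,c=snap("wrist","w5")
a=cv2.cvtColor(im,7)[60:300,180:460];a=cv2.createCLAHE(2,(4,4)).apply(a)
cv2.imwrite("pics/w5c.png",cv2.resize(a,(700,600),interpolation=cv2.INTER_CUBIC))
```

```text
(no output)
```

View pics/w5c.png

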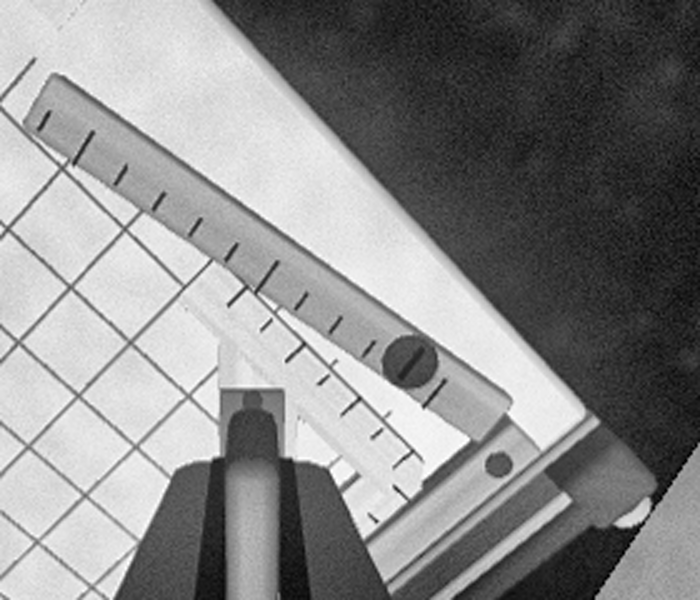

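The fence is still about 10° in: the leg tip touches at (240,280) with a wedge gap toward (440,440). Some of the force is bed friction, so I'll lift slightly and keep pushing.

Emit:
send_rows --increments "-0.001 0 0 0;-0.001 0 0 0;-0.001 0.001 0.001 0;-0.001 0.002 0.002 0;-0.001 0.002 0.002 0"

```text
clock: 9.65
ee_pos: [0.4821, -0.3245, 0.0292]
ee_rot: [0.592, 0.385, 0.595, -0.385]
force: [-1.7, 4.9, -1.2]
gripper_width: 0.0117
```

```bash
python3 f.py
```

```text
9.65 [ 0.4821 -0.3245  0.0292] yaw -20.92 Fx,Fy,Fz trimmer -3.38 3.99 -1.2 T [0.91 0.59 0.05] 0.011716105293733967
```

Emit:
send_rows --increments "0 0.001 0.001 0;0 0.002 0.002 0;0 0.003 0.003 0;0 0.003 0.003 0;0 0.003 0.003 0"

```text
clock: 10.15
ee_pos: [0.4861, -0.326, 0.0292]
ee_rot: [0.592, 0.385, 0.595, -0.385]
force: [-1.9, 4.0, -2.3]
gripper_width: 0.0121
```

```bash
python3 f.py
```

```text
10.15 [ 0.4861 -0.326   0.0292] yaw -20.91 Fx,Fy,Fz trimmer -3.15 3.06 -2.28 T [0.9  0.59 0.11] 0.012053218606300983
```

Emit:
send_rows --increments "0 0.0007 0.0009 0;0 0.0014 0.0018 0;0 0.0014 0.0018 0;0 0.0014 0.0018 0"

```text
clock: 10.55
ee_pos: [0.4862, -0.326, 0.029]
ee_rot: [0.59, 0.385, 0.596, -0.385]
force: [-7.8, 7.4, 3.6]
gripper_width: 0.0117
```

```bash
python3 f.py
```

```text
10.55 [ 0.4862 -0.326   0.029 ] yaw -20.92 Fx,Fy,Fz trimmer -9.92 4.17 3.6 T [1.36 1.6  0.07] 0.011725522878256008
```

Run:
```python
from h import *
s,p,M=pose();print("tilt",np.arccos(-M[2,0]),M[:,0])
im,d,c=snap("wrist","w6")
a=cv2.cvtColor(im,7)[60:300,180:460];a=cv2.createCLAHE(2,(4,4)).apply(a)
cv2.imwrite("pics/w6c.png",cv2.resize(a,(700,600),interpolation=cv2.INTER_CUBIC))
```

```text
tilt 0.008177651880391934 [-0.00675002  0.00461624 -0.99996656]
```

View pics/w6c.png

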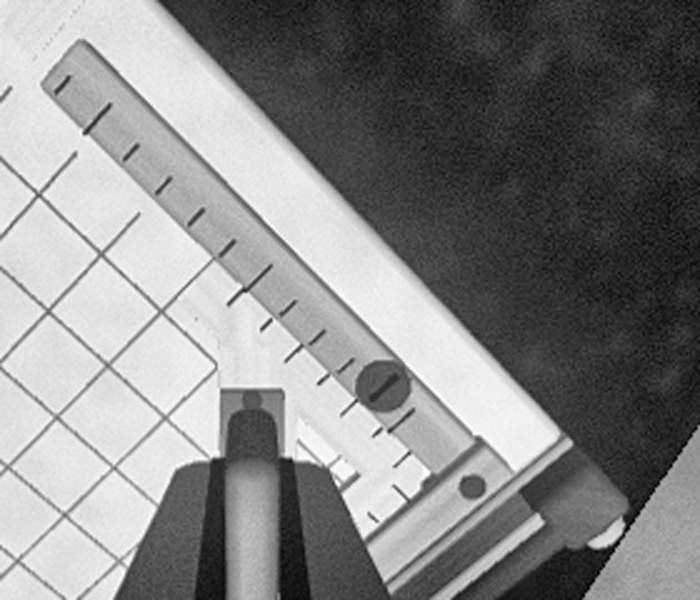

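The leg now lies along the fence face, from about (215,260) to (430,475). I'll press firmly, hold, and check that nothing more moves.

Emit:
send_rows --increments "-0.0003 0.001 0.0016 0;-0.0003 0.001 0.0016 0;-0.0003 0.001 0.0016 0;-0.0003 0.001 0.0016 0;-0.0003 0.001 0.0016 0"

```text
clock: 11.1
ee_pos: [0.4862, -0.3261, 0.0291]
ee_rot: [0.589, 0.385, 0.597, -0.385]
force: [-12.6, 10.6, 9.1]
gripper_width: 0.0119
```

```bash
python3 f.py
python3 - <<'E'
from h import *
im,d,c=snap("wrist","w7")
g=cv2.GaussianBlur(im.min(2),(0,0),1)
W=lambda X,Y,z:px2w("wrist",180+X/2.5,60+Y/2.5,z=z,c=c)[:2]
ang=lambda a,b:np.degrees(np.arctan2(*(b-a)[::-1]))
print("from w6: fence outer",ang(W(473,437,.0232),W(85,40,.0232))-90,"bed",ang(W(565,435,.014),W(150,0,.014))-90,"fence inner",ang(W(400,440,.0232),W(42,88,.0232))-90)
# subpixel: bed far edge and fence outer edge along scan rows
def edge(y0,y1,x0f,sgn,z):
    pts=[]
    for v in range(y0,y1):
        x0=int(x0f(v)); r=g[v,x0-7:x0+8].astype(float); k=np.diff(r)*sgn; k[k<0]=0
        j=k.argmax(); w=k[max(0,j-2):j+3]; 
        if k[j]>8: pts.append(px2w("wrist",x0-7+.5+(np.arange(max(0,j-2),max(0,j-2)+len(w))*w).sum()/w.sum(),v,z=z,c=c)[:2]*1000)
    vx,vy,_,_=cv2.fitLine(np.array(pts,np.float32),cv2.DIST_HUBER,0,.01,.01).ravel(); a=np.degrees(np.arctan2(vy,vx))%180-90
    return a,len(pts)
ln=lambda a,b:(lambda v:180+(a[0]+(60+0*0+ (v-60)*2.5-60-a[1]+0)*(b[0]-a[0])/(b[1]-a[1]))/2.5)
def L(a,b): return lambda v:180+(a[0]+((v-60)*2.5-a[1])*(b[0]-a[0])/(b[1]-a[1]))/2.5
print("bed",edge(62,225,L((150,0),(565,435)),-1,.014))
print("fence outer",edge(82,225,L((85,40),(473,437)),1,.0232))
E
```

```text
11.1 [ 0.4862 -0.3261  0.0291] yaw -20.92 Fx,Fy,Fz trimmer -15.56 5.35 9.11 T [1.92 2.39 0.05] 0.01189302902252653
from w6: fence outer -21.056915445784824 bed -20.658941620150244 fence inner -20.822782516993527
bed (np.float32(-21.008621), 163)
fence outer (np.float32(-20.882462), 143)
```

The fence is within 0.13° of the bed edge and the square is seated with both forces held. I'll back off diagonally, lift, and carry it around the dropper and bottle.

Emit:
send_rows --increments "-0.0005 0 -0.006 0;-0.002 0 -0.015 0;-0.05 0 -0.02 0;-0.1 0 -0.03 0;-0.12 0.015 -0.07 -4;-0.12 0.032 -0.11 -8;-0.12 0.05 -0.15 -12;-0.12 0.067 -0.19 -16;-0.12 0.084 -0.23 -20.9;-0.12 0.101 -0.27 -20.9;-0.12 0.101 -0.29 -20.9;-0.12 0.101 -0.29 -20.9"

```text
clock: 12.35
ee_pos: [0.4643, -0.0213, 0.1505]
ee_rot: [0.654, 0.27, 0.654, -0.27]
force: [0.4, -0.1, -1.3]
gripper_width: 0.0119
```

```bash
python3 f.py
python3 - <<'E'
from h import *
np.set_printoptions(precision=4,suppress=True)
z=np.load("pics/top0.npz");c=calib("top")
W=lambda X,Y,z:px2w("top",195+X/4,145+Y/4,z=z,c=c)[:2]
print("bay corners floor",W(107,84,.013),W(250,84,.013),W(253,226,.013),"wall tops",W(105,76,.033),W(256,80,.043),"front top outer",W(28,238,.077),W(262,240,.077),"box front top",W(35,62,.08),W(268,62,.08))
robot.grab_frame("top");
for q in("drawer_bay","drawer_front","drawer"): print(q,[(round(float(o["p"]),2),np.round(o["at"],4).tolist()) for o in robot.place_of("top",q)[:2]])
robot.grab_frame("side")
for q in("drawer_bay","drawer_front","white_bottle_center","dropper_center"): print(q,[(round(float(o["p"]),2),np.round(o["at"],4).tolist()) for o in robot.place_of("side",q)[:2]])
d=z["d"]; m=lambda u,v:px2w("top",u,v,d=d[v,u],c=c)
for u,v in((235,180),(250,195),(235,150),(232,205),(215,205),(255,205)): print(u,v,m(u,v))
E
```

```text
12.35 [ 0.4643 -0.0213  0.1505] yaw 0.16 Fx,Fy,Fz trimmer 0.39 -0.0 -1.34 T [-0.1   0.12  0.  ] 0.011934793415764196
bay corners floor [0.6925 0.0652] [ 0.6944 -0.0371] [ 0.592  -0.0419] wall tops [0.6941 0.0642] [ 0.6911 -0.043 ] front top outer [0.5723 0.1064] [ 0.574  -0.0517] box front top [0.6929 0.106 ] [ 0.6958 -0.0528]
drawer_bay [(0.83, [0.6318, 0.0147, 0.0118])]
drawer_front [(0.58, [0.569, 0.0281, 0.0806])]Traceback (most recent call last):
  File "<stdin>", line 7, in <module>
ValueError: it knows: drawer_bay, drawer_front, dropper_center, fence_strip, guard_bar, pack_center, set_square, square_grip, trimmer_corner, white_bottle_center
```

Emit:
send_rows --increments "0 0.05 0.035 0;0 0.095 0.07 0;0 0.13 0.095 0;0 0.144 0.105 0;0 0.144 0.105 0;0 0.144 0.105 0;0.04 0.144 0.105 0;0.06 0.144 0.105 0;0.06 0.144 0.105 0"

```text
clock: 13.4
ee_pos: [0.6375, 0.0029, 0.0875]
ee_rot: [0.651, 0.27, 0.655, -0.272]
force: [-0.0, -0.4, -1.4]
gripper_width: 0.0118
```

```bash
python3 f.py
python3 - <<'E'
from h import *
im,d,c=snap("top","t8"); im2,_,_=snap("wrist","w8")
a=cv2.resize(im[90:225,190:290],(450,600),interpolation=cv2.INTER_CUBIC)
b=cv2.resize(im2[150:350,180:380][:, :],(350,350)); b=cv2.copyMakeBorder(b,0,250,0,0,0)
cv2.imwrite("pics/c8.png",np.hstack([a,b])[...,::-1])
E
```

```text
13.4 [0.6375 0.0029 0.0875] yaw -0.09 Fx,Fy,Fz trimmer 0.12 -0.33 -1.35 T [-0.08  0.12  0.01] 0.011792107296410224
```

View pics/c8.png

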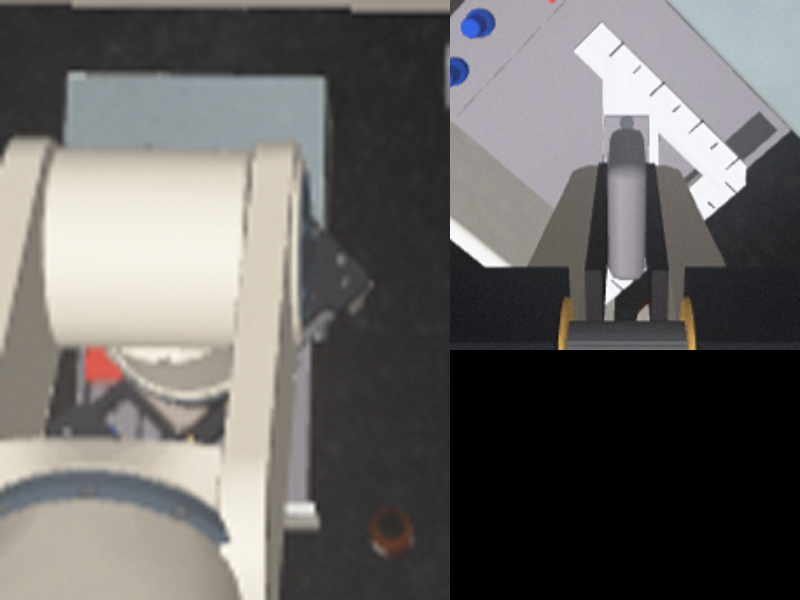

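The dropper is undisturbed at (390,530). The wrist inset shows the square over the bay: right wall (785,130)-(715,205), divider (465,110)-(565,5).

Run:
```python
from h import *
np.set_printoptions(precision=4,suppress=True)
c=calib("wrist")
W=lambda X,Y,z:px2w("wrist",180+(X-450)/1.75,150+Y/1.75,z=z,c=c)[:2]
print("divider top",W(465,108,.033),W(560,8,.033))
print("right wall outer top",W(787,130,.043),W(715,203,.043),"inner?",W(770,115,.043))
print("box edge / back wall",W(672,5,.043),W(780,122,.043))
print("front inner",W(455,215,.077),W(495,262,.077),"floor-front",W(455,128,.013),W(560,220,.013))
print("square tip,corner",W(600,22,.0778),W(745,165,.0778),W(745,185,.0778))
```

```text
divider top [0.5976 0.0634] [0.6605 0.0634]
right wall outer top [ 0.6933 -0.0425] [ 0.6474 -0.0464] inner? [ 0.6925 -0.032 ]
box edge / back wall [0.6951 0.032 ] [ 0.6935 -0.0375]
front inner [0.581 0.038] [0.5761 0.0134] floor-front [0.5771 0.0604] [ 0.5763 -0.0112]
square tip,corner [0.6743 0.0502] [ 0.6742 -0.0253] [ 0.6688 -0.0314]
```

The square's footprint is centred in the bay with about 11–15 mm clearance all round. I'll lower it straight down.

Emit:
send_rows --increments "0.02 0 0 0;0.04 0 0 0;0.05 0 0 0;0.055 0 0 0;0.057 0 0 0;0.057 0 0 0;0.057 0 0 0"

```text
clock: 14.2
ee_pos: [0.6418, 0.0039, 0.0343]
ee_rot: [0.654, 0.271, 0.653, -0.271]
force: [-1.0, -0.6, -0.9]
gripper_width: 0.0118
```

```bash
python3 f.py
```

```text
14.2 [0.6418 0.0039 0.0343] yaw -0.03 Fx,Fy,Fz trimmer -0.68 -0.9 -0.87 T [-0.09  0.11 -0.01] 0.011764999759680409
```

Emit:
send_rows --increments "0.002 -0.001 0 0;0.004 -0.001 0 0;0.005 -0.001 0 0;0.006 -0.001 0 0;0.0065 -0.001 0 0;0.0065 -0.001 0 0"

```text
clock: 14.8
ee_pos: [0.6412, 0.0033, 0.0277]
ee_rot: [0.654, 0.271, 0.653, -0.271]
force: [0.3, 0.4, 4.8]
gripper_width: 0.0119
```

```bash
python3 f.py
```

```text
14.8 [0.6412 0.0033 0.0277] yaw -0.03 Fx,Fy,Fz trimmer 0.15 0.46 4.85 T [-0.1   0.27  0.05] 0.011867942085551345
```

Emit:
send_rows --increments "0 0 0 0;0 0 0 0;0 0 0 0;0 0 0 0;0 0 0 0;0 0 0 0" --gripper 0.3

```text
clock: 15.4
ee_pos: [0.6404, 0.0033, 0.0268]
ee_rot: [0.653, 0.271, 0.653, -0.271]
force: [-0.1, -0.2, -0.1]
gripper_width: 0.0322
```

Emit:
send_rows --increments "-0.01 0 0 0;-0.03 0 0 0;-0.06 0 0 0;-0.1 0 0 0;-0.11 0 0 0;-0.11 0 0 0"

```text
clock: 16.0
ee_pos: [0.642, 0.0033, 0.1396]
ee_rot: [0.655, 0.271, 0.652, -0.27]
force: [-0.1, 0.3, -0.2]
gripper_width: 0.032
```

```bash
python3 f.py
python3 - <<'E'
from h import *
im,d,c=snap("wrist","w9")
for q in("square_grip","set_square","drawer_bay","drawer_front"):
    print(q,[(round(float(o["p"]),2),np.round(o["at"],4).tolist()) for o in robot.place_of("wrist",q)[:2]])
E
```

```text
16.0 [0.642  0.0033 0.1396] yaw -0.03 Fx,Fy,Fz trimmer -0.23 0.24 -0.25 T [-0.05  0.1   0.02] 0.031995495209243045
square_grip [(0.95, [0.6437, 0.0037, 0.0465])]
set_square [(0.86, [0.6382, 0.0047, 0.0129])]
drawer_bay [(0.55, [0.6322, 0.0119, 0.0135]), (0.39, [0.6334, 0.0045, 0.0131])]
drawer_front [(0.65, [0.5704, 0.0259, 0.0771])]
```

View pics/w9.png

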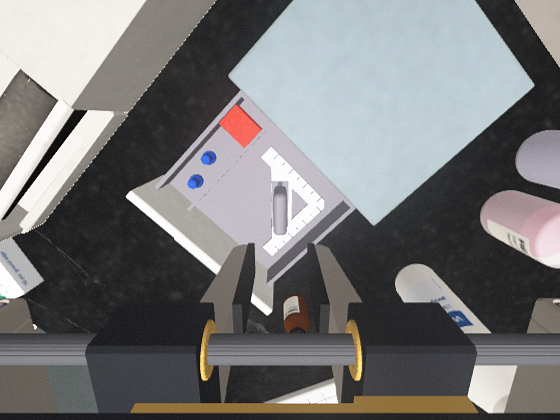

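The square lies flat in the bay, centred around (285,200), and is clear of the fingers. Next I'll shut the fingers, go in front of the drawer and come down above the handle.

Emit:
send_rows --increments "0 -0.02 -0.03 8;0 -0.045 -0.065 16;0 -0.069 -0.103 24;0 -0.069 -0.103 32;0 -0.069 -0.103 40;0 -0.069 -0.103 45;0 -0.069 -0.103 45;0.04 -0.069 -0.103 45;0.083 -0.069 -0.103 45;0.083 -0.069 -0.103 45;0.083 -0.069 -0.103 45;0.083 -0.069 -0.103 45" --gripper 1

```text
clock: 17.45
ee_pos: [0.52, 0.0274, 0.0554]
ee_rot: [0.501, 0.5, 0.5, -0.499]
force: [-0.1, 0.1, 0.5]
gripper_width: 0.0006
```

```bash
python3 f.py
```

```text
17.45 [0.52   0.0274 0.0554] yaw -44.98 Fx,Fy,Fz trimmer -0.15 0.02 0.47 T [-0.    0.15 -0.  ] 0.0005834928520060689
```

Emit:
send_rows --increments "0 0.015 0 0;0 0.03 0 0;0 0.036 0 0;0 0.04 0 0;0 0.045 0 0;0 0.05 0 0;0 0.056 0 0;0 0.062 0 0;0 0.068 0 0;0 0.074 0 0;0 0.08 0 0;0 0.086 0 0;0 0.092 0 0;0 0.098 0 0;0 0.104 0 0;0 0.11 0 0;0 0.115 0 0;0 0.12 0 0;0 0.125 0 0;0 0.125 0 0"

```text
clock: 19.45
ee_pos: [0.6449, 0.0272, 0.054]
ee_rot: [0.5, 0.5, 0.5, -0.5]
force: [0.4, -0.4, 0.8]
gripper_width: 0.0004
```

Emit:
send_rows --increments "0 0.005 0 0;0 0.01 0 0;0 0.014 0 0;0 0.017 0 0;0 0.02 0 0;0 0.02 0 0"

```text
clock: 20.05
ee_pos: [0.6645, 0.0273, 0.054]
ee_rot: [0.5, 0.5, 0.5, -0.5]
force: [-0.3, 0.3, 0.2]
gripper_width: 0.0008
```

Emit:
send_rows --increments "0 0.002 0 0;0 0.004 0 0;0 0.006 0 0;0 0.008 0 0;0 0.008 0 0"

```text
clock: 20.55
ee_pos: [0.6723, 0.0273, 0.0539]
ee_rot: [0.5, 0.5, 0.5, -0.5]
force: [-0.4, 0.7, -0.1]
gripper_width: 0.0004
```

```bash
python3 f.py
python3 - <<'E'
from h import *
for n in("side","top"):
    im,d,c=snap(n,n+"10")
    for q in("drawer_front","drawer_bay","fence_strip"): print(n,q,[(round(float(o["p"]),2),np.round(o["at"],4).tolist()) for o in robot.place_of(n,q)[:2]])
E
```

```text
20.55 [0.6723 0.0273 0.0539] yaw -45.03 Fx,Fy,Fz trimmer -0.59 0.48 -0.07 T [-0.01  0.18 -0.01] 0.0004470799190956101
side drawer_front [(0.75, [0.68, 0.0289, 0.0792]), (0.54, [0.5692, -0.1007, 0.0331])]
side drawer_bay [(0.7, [0.6815, 0.0266, 0.0769]), (0.65, [0.7484, 0.0133, 0.0144])]
side fence_strip []
top drawer_front []
top drawer_bay []
top fence_strip [(0.68, [0.5218, -0.3464, 0.0155])]
```

Drawer front is at about x = 0.68, and the box face is at about 0.694. I'll keep going until the force rises.

Emit:
send_rows --increments "0 0.002 0 0;0 0.004 0 0;0 0.006 0 0;0 0.006 0 0"

```text
clock: 21.35
ee_pos: [0.6761, 0.0273, 0.0537]
ee_rot: [-0.499, -0.499, -0.501, 0.501]
force: [-7.1, 0.6, 6.5]
gripper_width: 0.0003
```

Emit:
send_rows --increments "0 0.001 0 0;0 0.002 0 0;0 0.003 0 0;0 0.004 0 0;0 0.004 0 0"

```text
clock: 21.85
ee_pos: [0.6761, 0.0273, 0.0537]
ee_rot: [-0.497, -0.497, -0.503, 0.503]
force: [-21.0, 0.0, 17.9]
gripper_width: 0.0002
```

It hits a hard stop at 21 N, so the drawer is shut. I'll retreat and verify.

Emit:
send_rows --increments "0 -0.02 0 0;0 -0.05 0 0;-0.05 -0.09 0 0;-0.1 -0.14 0 0;-0.15 -0.19 0 0;-0.18 -0.24 0 0;-0.18 -0.28 0 0;-0.18 -0.28 0 0;-0.18 -0.28 0 0"

```text
clock: 22.75
ee_pos: [0.3988, 0.0274, 0.2361]
ee_rot: [0.501, 0.501, 0.499, -0.499]
force: [-0.2, -0.3, -0.2]
gripper_width: 0.0003
```

```bash
python3 f.py
python3 - <<'E'
from h import *
ims=[]
for n in("side","top"):
    im,d,c=snap(n,n+"11"); ims.append(im)
    for q in("drawer_front","set_square","white_bottle_center","dropper_center","pack_center"): print(n,q,[(round(float(o["p"]),2),np.round(o["at"],4).tolist()) for o in robot.place_of(n,q)[:2]])
a=cv2.resize(ims[1][95:295,195:415],(440,400),interpolation=cv2.INTER_CUBIC); b=cv2.resize(ims[0][120:320,120:300],(360,400),interpolation=cv2.INTER_CUBIC)
t=cv2.resize(ims[1][195:290,295:400],(440,398),interpolation=cv2.INTER_CUBIC)[:200]
cv2.imwrite("pics/c11.png",np.vstack([np.hstack([a,b]),cv2.copyMakeBorder(t,0,0,0,360,0)])[...,::-1])
E
```

```text
22.75 [0.3988 0.0274 0.2361] yaw -45.02 Fx,Fy,Fz trimmer -0.06 -0.38 -0.17 T [-0.    0.12 -0.  ] 0.00029596915683692657
side drawer_front [(0.72, [0.6854, 0.0272, 0.0777])]
side set_square [(0.84, [0.4716, -0.0822, 0.0039]), (0.45, [0.4454, -0.355, 0.0133])]
side white_bottle_center [(0.78, [0.6819, -0.1731, 0.0935]), (0.57, [0.5244, -0.346, 0.0125])]
side dropper_center [(0.47, [0.5693, -0.0967, 0.0371])]
side pack_center []
top drawer_front [(0.97, [0.6855, 0.0292, 0.0783])]
top set_square [(0.69, [0.4695, -0.0806, -0.0004])]
top white_bottle_center [(0.58, [0.6779, -0.1708, 0.0947])]
top dropper_center [(0.56, [0.5672, -0.0958, 0.033])]
top pack_center []
```

View pics/c11.png

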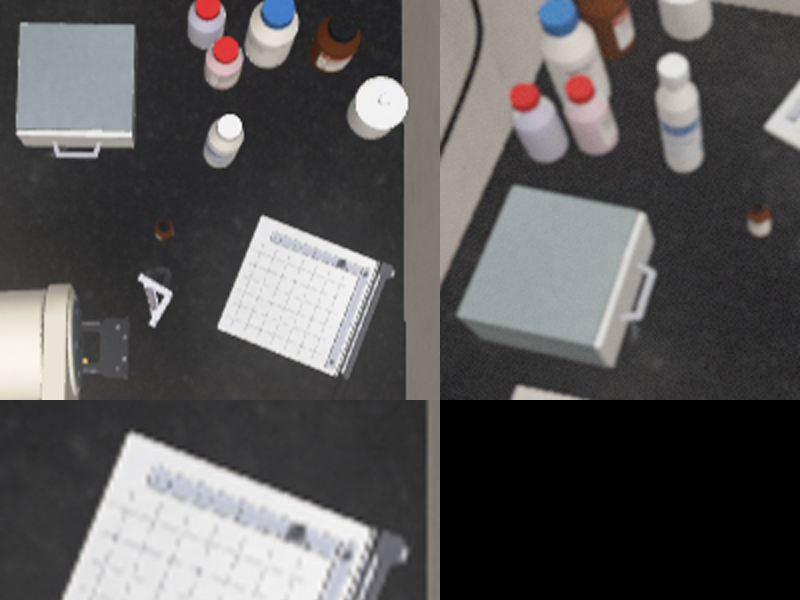

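The drawer front now sits against the box, the fence is parallel to the bed's far edge, and the bottles are where they started. Handing in.

```bash
python3 -c "
from rig import robot
print(robot.hand_in())"
```

```text
the job is handed in; nothing more can be done
None
```

I pressed the larger set square into the trimmer corner, laid it in the drawer's wide bay, shut the drawer and handed the job in at about 23 s. `hand_in` gives no verdict, so what follows comes from my own checks.

- **Fence:** under a steady press of about 15 N on the fence and 5 N on the guard, its outer edge measured -20.9° and the bed edge -21.0°. The held square read -20.9°. I did not measure the fence angle again after backing off. In the last top view it still looks parallel to the bed edge.
- **Square:** it was set down on the bay floor without a drop and released, and the next wrist picture showed it flat and centred. It is hidden now that the drawer is shut, so I could not see it after the push.
- **Drawer:** pushed to a hard stop at about 21 N. The front moved from x = 0.569 to 0.6855 m, and the last views show it tight against the box.
- **Bystanders:** the white and dropper bottles were found within about 6 mm of where they started, which is near the networks' accuracy. The carton was not found in the last pictures. The arm's travel kept away from it after the first wrist look, which showed it standing undisturbed.
- **Robot:** it is clear of everything.

Halfway through the push the square rubbed on the bed and stalled with the fence still about 10° in. Lifting it about 1 mm freed it.

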